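# Fit the stop pin by feel and bring the tin up to it

### The arm

A 6-joint arm with a two-finger parallel gripper is mounted at the origin on the work surface. World frame = base frame: x ahead of the robot, y to its left, z up, the work surface at z = 0. Lengths are in mm, angles in rad, forces in N, time in s.
With the tool pointing down it reaches from about 275 to 1000 mm from the base axis. Payload 8.4 kg.
Tool frame: the origin (TCP) lies on the mounting face of the last link; the fingertips stand 173 mm ahead of it and the grasp point (between the pads) lies 155 mm ahead of it; z points along the fingers, y is the direction in which the jaws open and shut (so a half turn about z gives the same grasp; the last joint's range is limited). The gripper opens to 85 mm and grips with 20 to 120 N. Pads are 22 mm wide; open, the fingers measure 114 mm over their backs; the gripper's body (76 mm by 85 mm) begins 54 mm behind the grasp point. The pads swing forward as they close: fully open they stand 13 mm farther back than shut.
Start: joints at [1.297, 0.353, 1.633, -0, 1.155, -0.002], TCP at [167.79, 602.06, 404.681] pointing down, gripper open.
Joint ranges: [-2.63, 2.63], [-0.92, 2.1], [0.06, 2.66], [-1.3, 4.44], [0, 2.69], [-3.02, 3.02]. Speed limits (rad/s): [2.22, 2.22, 2.79, 3.14, 3.14, 3.14].

### API

Orientations are given as [roll, pitch, yaw] about the fixed x, y, z axes, in that order (R = Rz(yaw) Ry(pitch) Rx(roll)).
In Python, from rig import r, grab_frame, spotter gives the robot as it stands.
- The arm moves only by the tool apply_moves, never from a script. Its argument "motion" is text: rows parted by semicolons, each of 5 numbers parted by spaces: the opening, from -1 (shut) to 1 (fully open), then the shift along the tool's x, y, z as a fraction of full scale, then the turn about the tool's z as a fraction of full scale. In form: hand x y z twist; .... A call has 1 to 20 rows; each row is the pose to reach, as a shift and turn from the pose commanded when the call began, along the tool's axes at that moment, turning the shorter way round; what a row does not reach only later rows make up. Full scale, the value 1, is 1 m for a shift and pi rad for a turn. A row lasts 1/12 s, in which the tool goes at most 41.7 mm and 7.16 degrees, less where a joint would pass 70% of its speed; a pose out of reach is approached as far as the arm can. A call with a number of a shift or a turn outside -1 to 1 is refused whole. A call with a gripper value outside its range is refused whole. The fingers move at their own pace and stop on an object; "squeeze" is the grip in N (left out, the last holds). Time passes only in rows, so rows that repeat a pose let the fingers close. It gives the time, the measured TCP pose, the force and the opening at its end, in the units of the state.
- r.sense(): the state, without advancing time (a new reading comes with each control period).
- grab_frame(name): name is "scene" or "top"; returns a dict with "img" (384x512x3 uint8, red, green, blue), "fx", "fy", "cx", "cy" (pixels), "R" (3x3) and "t" (3): a world point X has camera coordinates R X + t. Camera axes: x right, y down, z forward; pixel columns grow to the right and rows downward; lengths in mm; the calibration is good to about 2 mm. A picture is of the moment at which its call begins. There is no depth.
- r.sign_off(): hands the job in, once; it reports no verdict.
Trained networks look in the newest picture that a camera, given by its name, has taken for a name from the list of things; names that differ only in an ending like _2 or _b are one class to them, and where a whole thing is asked for, a point or a joint stands for the part that bears it (a point fixed in the world has none). Each returns a list of dicts, best first, with "conf" (0 to 1); they miss things now and then, are a little off and sometimes report something else, mostly with a low value. They report only what shows in the picture. A call takes as long as a camera call. They do not tell look-alikes from the thing itself.
- spotter.boxes_of(query, camera): "point" ([x, y, z] in mm, in world coordinates, good to about 4 mm: the middle of the surface that is visible of it).
- spotter.place_of(query, camera): "point" ([x, y, z] in mm, in world coordinates, good to about 4 mm: a listed point, or the origin of a listed thing).
The state is a dict: "clock": time; "qpos": joint angles; "qvel": joint speeds; "joint_efforts": joint torques, N m; "eef_pos": TCP position; "tcp_rot": TCP orientation; "contact_force": force on the tool from outside, world axes, zero at the start; "wrist_torque": the same for the moment, N m; "opening": opening from 0.0 (shut) to 1.0 (fully open).
Only numpy, scipy, OpenCV 4.12 (cv2) and the standard library are available. Lean on these libraries where they do the work, as an engineer would, in place of code of your own. Each camera call takes 0.05 s, during which the arm holds its last target.

### The job

Take the tall plain steel stop pin from the wooden rack, set its tip down on the bare steel plate of the filling stand near where the small tin stands, and slide it lightly along the plate's middle line, away from the tin, until it drops into its blind hole; seat it fully home without forcing it. Then slide the small tin along the plate, without lifting it, gently up against the pin and let go. Leave everything else where it is.

Things in the scene. Friction and masses are not known exactly. Their poses are not given: they have to be found in the camera images.
- stand: Filling stand: fixed dark steel frame 390 x 150 mm around a bare steel plate. Origin: centre of its underside, on the table; x along the length, y across, z up. The plate shows for x -125 to +125 mm and y -62 to +62 mm, its top 35 mm above the origin; beyond, 6 mm thick covers hide its ends. The small tin stands on the -x half. Pin and plate must not meet with more than 30 N.
- plate_top (a point): Centre of the stand at the height of the plate's top face; same axes as the stand. The plate is clamped hard, but anywhere along x, a different place each time. Dark and grey paint drips up to 22 mm wide, flat and without height, lie about on it and look much like a hole.
- strip_start (a point): Point on the plate's top, middle line, at the stand's x = 0: bare plate, never the hole. The one blind hole lies on the middle line (y = 0 within 1 mm) with its centre 15 to 75 mm from here towards +x; where exactly must be felt. It is round, 15 mm wide, 24 mm deep, with a 1 mm chamfer, unmarked. Same axes as the stand.
- pin: Stop pin: plain bright steel round bar, 14 mm in diameter, 95 mm long, no head, 0.11 kg, loose. Origin: the centre of its tip (lower end), z up along the pin. The lowest 7 mm taper from 14 mm to a flat tip 6 mm wide. It stands in one of the rack's two holes, 65 mm of it showing. Fully home in the plate, its tip lies 24 mm below the plate's top and 71 mm stand out.
- tin: Small closed bare metal paint tin, 60 mm in diameter, 60 mm high, 0.2 to 0.4 kg, loose, standing on the plate near the stand's x = -85 mm. Origin: centre of its underside, z up. The tin touches the pin when their axes are 37 mm apart.
- rack: Fixed wooden pin rack 150 x 50 x 45 mm with two holes 15.5 mm wide and 30 mm deep, 40 mm either side of the middle along its long x axis. Origin: centre of the underside.
- plug: Headed plug in the other hole of the rack, to be left alone: steel, 14 mm shank with a 28 mm wide, 12 mm thick head, 62 mm long in all, 32 mm of it showing; much shorter than the stop pin. Origin: lower end.
- opener: Screwdriver about 200 mm long lying on the table, to be left alone. Origin: underside.
- paddle: Flat wooden stirring paddle 220 x 24 x 6 mm lying on the table, to be left alone. Origin: centre of the underside.
- lid: Loose round metal tin lid, 90 mm wide and 8 mm thick, lying on the table, to be left alone. Origin: centre of the underside.
- half_tin: Tin 84 mm wide and 95 mm high standing on the table, to be left alone. Origin: centre of the underside.
Things that resemble listed ones, but are neither listed nor needed, are in the scene too. What is shaped like the tin but green or purple is not meant.

How it is judged (in metres and radians):
On the way, in this order (a step that is already met when the one before it is completed fails the run):
1. the pin's tip rides on the top of the plate, in contact with it, before it is in the hole (contact force between pin and stand above 0.2 N and z of pin in the frame of stand between 0.033 and 0.0365 m and x of pin in the frame of stand between -0.06 and 0.12 m and y of pin in the frame of stand between -0.03 and 0.03 m), for 0.3 s.
2. the pin is fully home in the hole (z of pin in the frame of stand below 0.0145 m and x of pin in the frame of stand between 0 and 0.09 m and y of pin in the frame of stand between -0.012 and 0.012 m and angle between pin's own z axis and vertical below 0.12 rad), for 0.2 s.
3. with the pin home, the tin stands against it (all of step 2 and horizontal distance between tin and pin below 0.041 m and x of tin in the frame of stand below 0.05 m and y of tin in the frame of stand between -0.02 and 0.02 m and z of tin in the frame of stand between 0.032 and 0.039 m and angle between tin's own z axis and vertical below 0.08 rad), for 0.2 s.
At the end, for the whole second after the job is handed in: The pin stands in the plate's hole, its tip at least 20.5 mm below the plate's top, tilted under 0.12 rad; the tin stands upright on the plate on the -x side of the pin, its axis within 41 mm of the pin's and within 20 mm of the plate's middle line; both are at rest and released (all of step 3 and linear speed of each of pin, tin below 0.01 m/s); the robot touches nothing.
It fails at once if the pin is forced against the plate (more than 30 N) (contact force between pin and stand above 30 N).
It fails at once if the tin is rammed into the pin (more than 20 N) (contact force between tin and pin above 20 N).
It fails at once if the tin is lifted more than 10 mm off the plate or tipped (z of tin in the frame of stand above 0.045 m or angle between tin's own z axis and vertical above 0.35 rad).
It fails at once if another thing (plug, screwdriver, paddle, lid, other loose tin) is moved more than 20 mm (distance of any of plug, opener, paddle, lid, half_tin from where it was at the start of the episode above 0.02 m).
It also fails if it takes over 72 s, if anything falls off the work surface, if the arm or the gripper's body presses on something with over 40 N, if the wrist force passes 120 N, or if a joint passes its speed limit or range.

## Working session

There is one attempt and no reset: what is moved stays moved. The work goes in short steps, Python scripts to look and compute and a tool call to move; the robot and the scene stay as the last step left them, time stands still between calls to the robot, and variables do not carry over. Pictures are saved under pics/ and viewed, and the job is handed in when it is done.

Besides the shell and the picture viewer there is one more tool, called after "Call:" by a JSON object that holds its "method" and its "body", one argument or row to a line. apply_moves: Moves the arm, as the interface text tells. Its arguments: {"type":"object","properties":{"motion":{"type":"string"},"squeeze":{"type":"number"}},"required":["motion"]}

```bash
mkdir -p pics; ls
python3 - <<'E'
from rig import r, grab_frame, spotter
import cv2
for n in ("scene","top"):
    f=grab_frame(n); cv2.imwrite(f"pics/{n}0.png",f["img"][:,:,::-1]); print(n,f["fx"],f["cx"],f["cy"],f["R"],f["t"])
    for q in ["stand","plate_top","strip_start","pin","tin","rack","plug","half_tin","lid","paddle","opener"]:
        print(q,[( [round(v) for v in d["point"]],round(d["conf"],2)) for d in spotter.place_of(q,n)[:3]])
print(r.sense())
E
```

```text
pics
scene 359.66000336601996 248.92977244560743 189.1878810893971 [[-0.60668101  0.79472765  0.01860426]
 [ 0.55355686  0.43914068 -0.70762296]
 [-0.57053742 -0.4190029  -0.70634526]] [ 406.91113071 -296.14316841 1335.69690478]
stand [([546, -57, 1], 0.79)]
plate_top [([634, -52, 35], 0.73), ([548, -53, 35], 0.68), ([544, -52, 0], 0.55)]
strip_start [([540, -56, 34], 0.93)]
pin [([414, 349, 15], 0.63)]
tin [([640, -206, 1], 0.85), ([653, 102, -1], 0.73), ([826, -144, 3], 0.61)]
rack [([451, 363, -6], 0.81)]
plug [([492, 369, 14], 0.63)]
half_tin [([722, 354, -5], 0.72), ([547, -53, -1], 0.65)]
lid [([593, -430, 1], 0.57)]
paddle [([500, -317, 0], 0.82), ([453, 364, -4], 0.71)]
opener [([429, -420, -3], 0.71)]
top 425.64938988949984 258.2640636891967 199.04477366319642 [[-0.00640121 -0.99997716 -0.00216711]
 [-0.99770708  0.00653267 -0.06736405]
 [ 0.06737667  0.00173093 -0.99772611]] [ -26.24812953  610.67139375 1402.09356321]
stand [([542, -53, 4], 0.74)]
plate_top [([547, -52, 33], 0.81)]
strip_start [([550, -54, 37], 0.9)]
pin [([416, 350, 18], 0.52), ([544, -51, 37], 0.47)]
tin 
[... 344 characters left out ...]
0.64)]
{'clock': 1.2, 'qpos': array([ 1.29661989e+00,  3.52984981e-01,  1.63341062e+00, -2.54444089e-05,
        1.15522023e+00, -2.36633620e-03]), 'qvel': array([ 1.57275181e-03,  1.66826733e-04,  1.03155356e-03, -3.97991474e-05,
       -1.85453705e-03,  3.18155231e-04]), 'joint_efforts': array([ 1.03124716e-03, -6.05182815e+01, -3.42434299e+01,  1.97078966e-04,
        1.02340113e-03,  6.42717708e-06]), 'eef_pos': array([167.7790998 , 602.05287591, 404.68580234]), 'tcp_rot': array([-3.14156942e+00,  2.32235377e-05,  2.86979283e+00]), 'contact_force': array([-0.65347968, -0.135309  , -0.63483649]), 'wrist_torque': array([-0.0159538 ,  0.02799798,  0.02864126]), 'opening': 1.000808267680161}
```

View pics/scene0.png

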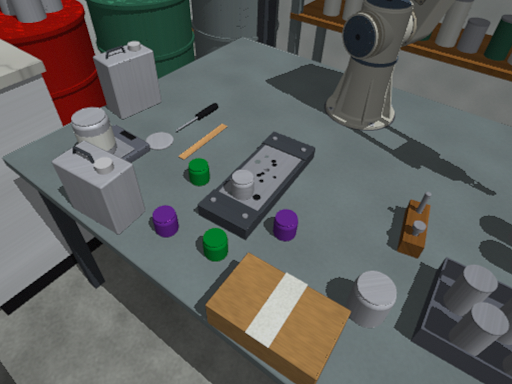

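View pics/top0.png

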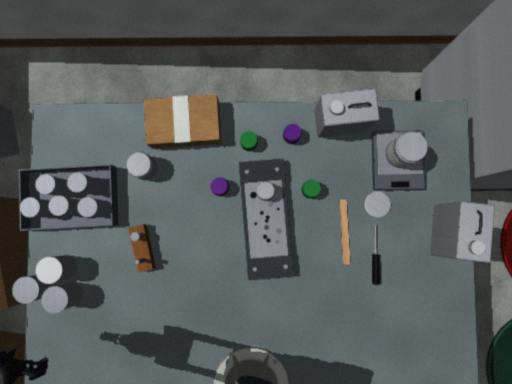

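```bash
cat > h.py <<'E'
import numpy as np
def proj(f,X):
    c=f["R"]@np.array(X,float)+f["t"]; return np.array([f["fx"]*c[0]/c[2]+f["cx"],f["fy"]*c[1]/c[2]+f["cy"]])
def back(f,uv,z):
    d=f["R"].T@np.array([(uv[0]-f["cx"])/f["fx"],(uv[1]-f["cy"])/f["fy"],1.0]); o=-f["R"].T@f["t"]
    return o+d*(z-o[2])/d[2]
E
python3 - <<'E'
from rig import r, grab_frame, spotter
import cv2,numpy as np
from h import *
f=grab_frame("top"); im=f["img"][:,:,::-1].copy()
np.save("top.npy",f,allow_pickle=True)
a=cv2.resize(im[150:290,230:310],None,fx=4,fy=4,interpolation=cv2.INTER_CUBIC)
b=cv2.resize(im[215:285,115:165],None,fx=8,fy=8,interpolation=cv2.INTER_CUBIC)
cv2.imwrite("pics/c1.png",np.hstack([a,b]))
# plate: bright mask
g=cv2.cvtColor(im,cv2.COLOR_BGR2GRAY)
# stand frame dark mask
m=(g<75).astype(np.uint8); m[:150]=0;m[290:]=0;m[:,:230]=0;m[:,310:]=0
cs,_=cv2.findContours(m,cv2.RETR_EXTERNAL,cv2.CHAIN_APPROX_NONE)
c=max(cs,key=cv2.contourArea); 
rr=cv2.minAreaRect(c);print(rr)
box=cv2.boxPoints(rr); P=[back(f,p,37)[:2] for p in box]; print(np.round(P,1)); P=np.array(P); print(P.mean(0),[np.linalg.norm(P[i]-P[i-1]) for i in range(4)],[np.arctan2(*(P[i]-P[i-1])[::-1]) for i in range(4)])
f2=grab_frame("scene"); 
b=cv2.resize(f2["img"][120:240,190:330,::-1],None,fx=5,fy=5,interpolation=cv2.INTER_CUBIC);cv2.imwrite("pics/c2.png",b)
E
```

```text
((268.8414001464844, 219.0965576171875), (119.25331115722656, 52.484745025634766), 85.2363510131836)
[[ 733.7   37.2]
 [ 747.1 -136.8]
 [ 355.7 -164.6]
 [ 342.7    6.1]]
[544.81588822 -64.51577089] [np.float64(392.2459956750841), np.float64(174.4878668008228), np.float64(392.41682666137035), np.float64(171.23085882878482)] [np.float64(0.07929711209972796), np.float64(-1.493696845112473), np.float64(-3.070596607411226), np.float64(1.6469352977053626)]
```

View pics/c1.png

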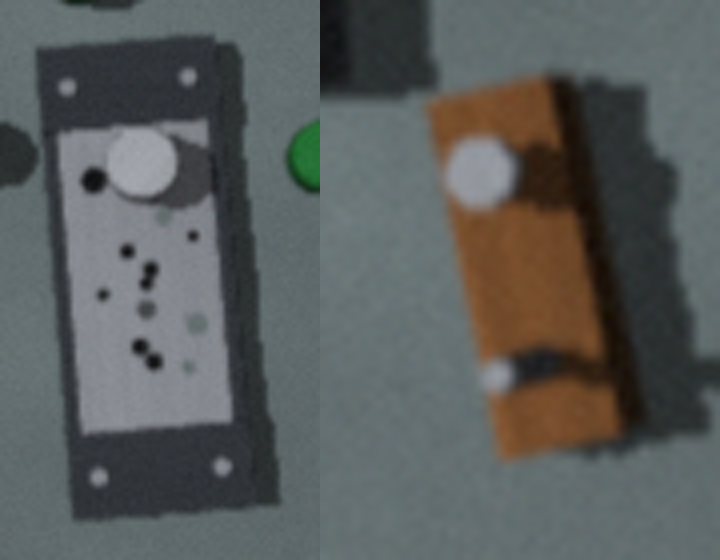

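View pics/c2.png

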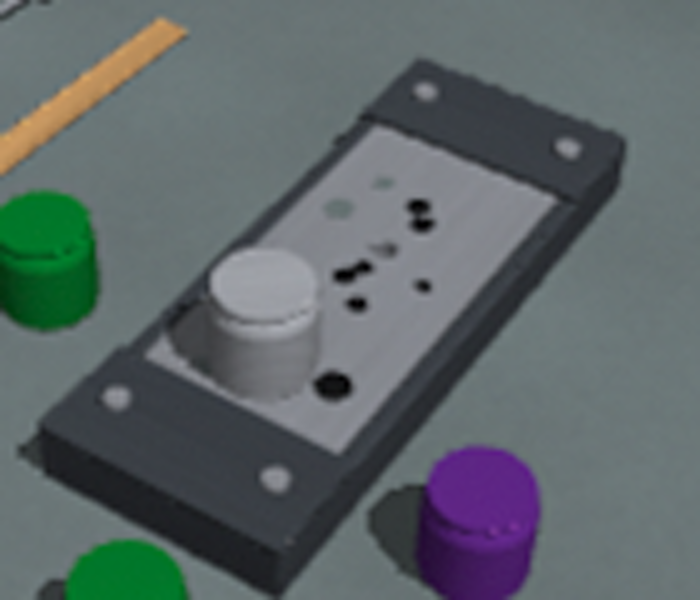

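Run:
```python
import numpy as np
from h import *
f=np.load("top.npy",allow_pickle=True).item()
P=np.array([back(f,((u-1.5)/4+230,(v-1.5)/4+150),39)[:2] for u,v in [(57,134),(207,120),(232,422),(82,434)]])
print(P.round(1),P.mean(0))
e=(P[3]-P[0]+P[2]-P[1]); print("stand yaw",np.arctan2(e[1],e[0]), [np.linalg.norm(P[i]-P[i-1]) for i in range(4)])
S=np.array([back(f,((u-1.5)/4+230,(v-1.5)/4+150),41)[:2] for u,v in [(67,87),(188,77),(222,467),(99,477)]])
e=(S[3]-S[0]+S[2]-S[1]); print("screws",S.mean(0),np.arctan2(e[1],e[0]))
T=back(f,(268.84-0.0-0+ (0),0),0)
print("tin", back(f,((142-1.5)/4+230,(162-1.5)/4+150),95))
print("pin", back(f,((498-3.5)/8+115,(376-3.5)/8+215),110))
print("plug", back(f,((480-3.5)/8+115,(173-3.5)/8+215),77))
R=np.array([back(f,((u-3.5)/8+115,(v-3.5)/8+215),45)[:2] for u,v in [(427,102),(548,75),(625,435),(502,460)]])
print(R.round(1),R.mean(0)); e=R[3]-R[0]+R[2]-R[1]; print(np.arctan2(e[1],e[0]))
```

```text
[[ 662.3   17. ]
 [ 673.1 -107.1]
 [ 424.9 -125. ]
 [ 415.9   -2.4]] [544.05272578 -54.38260364]
stand yaw -3.066245309347404 [np.float64(247.20874490586385), np.float64(124.6014789041255), np.float64(248.93291872166307), np.float64(122.98064269811512)]
screws [544.92336808 -53.90059227] -3.06466726639452
tin [633.67167032 -52.27038849  95.        ]
pin [411.72023116 223.56623507 110.        ]
plug [489.600216   237.63075521  77.        ]
[[518.1 265.9]
 [528.8 216.4]
 [382.6 184.3]
 [372.8 234.2]] [450.5703625  225.21070456]
-2.9263955997290103
```

Run:
```python
import numpy as np
from h import *
f=np.load("top.npy",allow_pickle=True).item()
b=lambda u,v,z: back(f,((u-320-3.5)/8+115,(v-3.5)/8+215),z)[:2]
print("pin",b(498,376,110),"plug",b(480,173,77))
R=np.array([b(u,v,45) for u,v in [(427,102),(548,75),(625,435),(502,460)]])
print(R.mean(0)); e=-(R[3]-R[0]+R[2]-R[1]); y=np.arctan2(e[1],e[0]);print(y)
d=40*np.array([np.cos(y),np.sin(y)]);print(R.mean(0)-d,R.mean(0)+d)
```

```text
pin [412.49390521 347.7303328 ] plug [490.41260225 365.38815392]
[451.39251532 355.71712701]
0.22126071667902816
[412.36765339 346.93873583] [490.41737724 364.49551819]
```

Call:
{"method": "apply_moves", "body": {
  "motion": "1 -0.304 -0.179 0 0;1 -0.304 -0.179 0 0;1 -0.304 -0.179 0 0;1 -0.304 -0.179 0 0;1 -0.304 -0.179 0 0;1 -0.304 -0.179 0 0;1 -0.304 -0.179 0 0;1 -0.304 -0.179 0 0;1 -0.304 -0.179 0 0;1 -0.304 -0.179 0 0;1 -0.304 -0.179 0.1 0;1 -0.304 -0.179 0.1 0;1 -0.304 -0.179 0.1 0;1 -0.304 -0.179 0.1 0;1 -0.304 -0.179 0.1 0",
  "squeeze": 30
}}

```text
clock: 2.55
eef_pos: [412.1, 348.5, 304.3]
tcp_rot: [-3.14, -0.001, 2.87]
contact_force: [-0.5, 0.9, -0.0]
opening: 0.996
```

Run:
```python
from rig import r, grab_frame, spotter
import cv2,numpy as np
from h import *
f=grab_frame("scene"); im=f["img"][:,:,::-1]
a=cv2.resize(im[120:290,350:490],None,fx=4.0,fy=3.5,interpolation=cv2.INTER_CUBIC)
cv2.imwrite("pics/a1.png",a); s=r.sense(); print(s["eef_pos"],s["tcp_rot"],s["contact_force"],s["qpos"])
for z in(15,45,110): print(proj(f,(413,348,z)))
p=s["eef_pos"];print("tip",proj(f,(p[0],p[1],p[2]-173)))
```

```text
[412.66309173 348.82794142 305.59320709] [3.14084489e+00 3.66211343e-04 2.87031957e+00] [ 0.41481628 -0.23477032  0.36307287] [ 6.98950799e-01  3.42102794e-01  1.90291556e+00  1.54279905e-04
  8.95750441e-01 -6.00668946e-01]
[414.03570723 217.65192001]
[418.04603226 210.02893545]
[427.40024138 192.2480845 ]
tip [431.27858933 185.69672751]
```

View pics/a1.png

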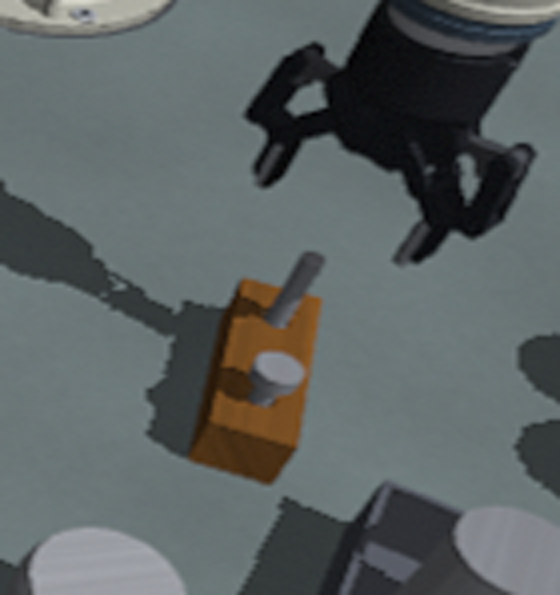

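Call:
{"method": "apply_moves", "body": {
  "motion": "1 0 0 0.04 0;1 0 0 0.076 0;1 0 0 0.076 0;1 0 0 0.076 0;-1 0 0 0.076 0;-1 0 0 0.076 0;-1 0 0 0.076 0;-1 0 0 0.076 0;-1 0 0 0.076 0;-1 0 0 0.076 0;-1 0 0 0.076 0;-1 0 0 0.076 0;-1 0 0 0.076 0;-1 0 0 0.076 0",
  "squeeze": 40
}}

```text
clock: 3.77
eef_pos: [412.8, 348.3, 229.4]
tcp_rot: [3.141, 0.001, 2.87]
contact_force: [-1.7, 0.6, 7.7]
opening: 0.149
```

Call:
{"method": "apply_moves", "body": {
  "motion": "-1 0 0 -0.01 0;-1 0 0 -0.02 0;-1 0 0 -0.04 0;-1 0 0 -0.07 0;-1 0 0 -0.1 0;-1 0 0 -0.1 0;-1 0 0 -0.1 0;-1 0 0 -0.1 0"
}}

```text
clock: 4.43
eef_pos: [412.2, 347.6, 328.7]
tcp_rot: [-3.141, -0.0, 2.87]
contact_force: [-0.5, -0.1, -1.8]
opening: 0.151
```

```bash
cat > mv.py <<'E'
import sys,numpy as np
from rig import r
# python3 mv.py X Y Z yaw : print tool-axis shift from measured pose
s=r.sense();p=s["eef_pos"];y=s["tcp_rot"][2];X=np.array([float(a) for a in sys.argv[1:4]]);d=(X-p)/1000
t=(float(sys.argv[4])-y+np.pi)%(2*np.pi)-np.pi if len(sys.argv)>4 else 0
print(np.round([np.cos(y)*d[0]+np.sin(y)*d[1],np.sin(y)*d[0]-np.cos(y)*d[1],-d[2],-t/np.pi],4),p.round(1),s["tcp_rot"].round(4),s["contact_force"].round(2))
E
python3 - <<'E'
from rig import r, grab_frame, spotter
import cv2,numpy as np
from h import *
f=grab_frame("scene"); im=f["img"][:,:,::-1]
a=cv2.resize(im[90:260,350:490],None,fx=4.0,fy=3.5,interpolation=cv2.INTER_CUBIC)
cv2.imwrite("pics/a2.png",a)
p=r.sense()["eef_pos"]; q=proj(f,p-[0,0,214.4]); print(q,(q-[350,90])*[4,3.5])
E
# stand centre 544.5,-54 yaw -3.065
python3 -c "
import numpy as np
y=-3.065
for x in(-10,0,15,75):print(x,544.5+x*np.cos(y),-54+x*np.sin(y))"
python3 mv.py 544.5 -54 329 1.647
```

```text
[427.8612226 190.900932 ] [311.4448904  353.15326201]
-10 554.4706821638828 -53.234822120790874
0 544.5 -54.0
15 529.5439767541759 -55.14776681881369
75 469.7198837708796 -59.73883409406846
[-0.2354 -0.3512 -0.001   0.3892] [412.  347.5 328. ] [-3.1400e+00 -1.0000e-03  2.8698e+00] [ 0.33  0.13 -1.34]
```

View pics/a2.png

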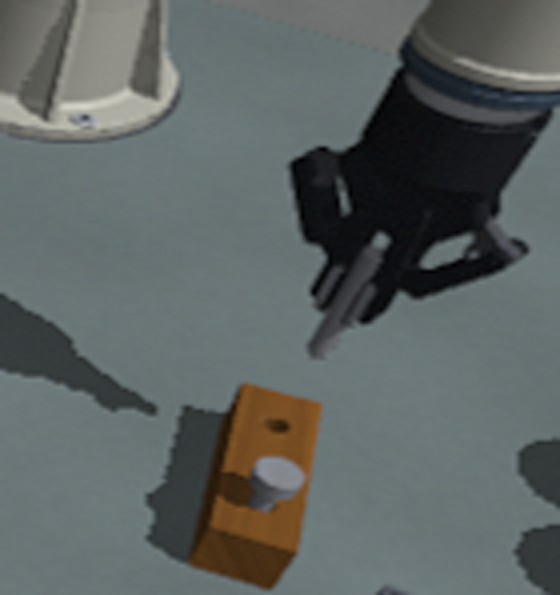

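Call:
{"method": "apply_moves", "body": {
  "motion": "-1 -0.235 -0.351 0 0.389;-1 -0.235 -0.351 0 0.389;-1 -0.235 -0.351 0 0.389;-1 -0.235 -0.351 0 0.389;-1 -0.235 -0.351 0 0.389;-1 -0.235 -0.351 0 0.389;-1 -0.235 -0.351 0 0.389;-1 -0.235 -0.351 0 0.389;-1 -0.235 -0.351 0 0.389;-1 -0.235 -0.351 0 0.389;-1 -0.235 -0.351 0 0.389;-1 -0.235 -0.351 0 0.389;-1 -0.235 -0.351 0 0.389;-1 -0.235 -0.351 0.03 0.389;-1 -0.235 -0.351 0.06 0.389;-1 -0.235 -0.351 0.06 0.389;-1 -0.235 -0.351 0.06 0.389"
}}

```text
clock: 5.9
eef_pos: [543.5, -51.7, 267.4]
tcp_rot: [-3.137, -0.001, 1.65]
contact_force: [-0.0, 0.4, 0.4]
opening: 0.153
```

```bash
python3 mv.py 544.5 -54 255 1.647
python3 - <<'E'
from rig import r, grab_frame, spotter
import cv2,numpy as np
from h import *
p=r.sense()["eef_pos"]
f=grab_frame("scene"); im=f["img"][:,:,::-1]
a=cv2.resize(im[100:220,200:320],None,fx=5,fy=5,interpolation=cv2.INTER_CUBIC)
q=proj(f,p-[0,0,214.4]); print((q-[200,100])*5); print((proj(f,p-[0,0,119.4])-[200,100])*5)
f=grab_frame("top"); im=f["img"][:,:,::-1]
b=cv2.resize(im[150:290,230:270],None,fx=5,fy=4.29,interpolation=cv2.INTER_CUBIC)[:600]
cv2.imwrite("pics/a3.png",np.hstack([a,b]))
E
```

```text
[-0.0024  0.0008  0.0124  0.001 ] [543.5 -51.7 267.4] [-3.1368e+00 -1.0000e-03  1.6500e+00] [-0.01  0.45  0.44]
[310.72671903 347.13922328]
[318.80170263 211.87007026]
```

View pics/a3.png

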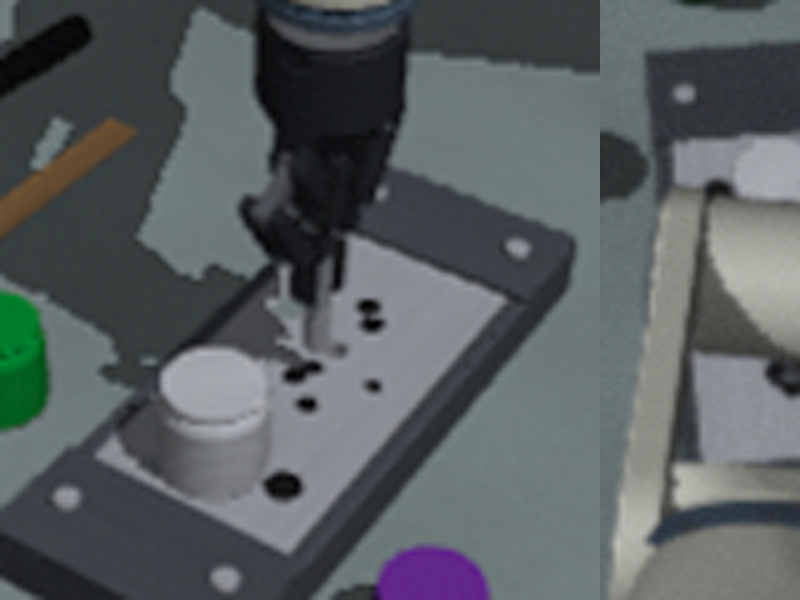

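Call:
{"method": "apply_moves", "body": {
  "motion": "-1 -0.002 0 0.007 -0.001;-1 -0.002 0 0.013 0;-1 -0.002 0 0.013 0;-1 -0.002 0 0.013 0;-1 -0.002 0 0.013 0"
}}

```text
clock: 6.42
eef_pos: [544.9, -55.3, 255.9]
tcp_rot: [3.141, 0.0, 1.648]
contact_force: [0.1, 0.2, -1.2]
opening: 0.149
```

Call:
{"method": "apply_moves", "body": {
  "motion": "-1 0 0 0.001 0;-1 0 0 0.002 0;-1 0 0 0.003 0"
}}

```text
clock: 6.67
eef_pos: [544.9, -55.2, 252.7]
tcp_rot: [3.141, 0.0, 1.648]
contact_force: [0.3, 0.8, -1.3]
opening: 0.15
```

Call:
{"method": "apply_moves", "body": {
  "motion": "-1 0.001 0 0.001 0;-1 0.001 0 0.002 0;-1 0.001 0 0.002 0"
}}

```text
clock: 6.92
eef_pos: [544.7, -54.1, 250.4]
tcp_rot: [-3.141, -0.0, 1.648]
contact_force: [-1.1, 0.2, -1.4]
opening: 0.153
```

Call:
{"method": "apply_moves", "body": {
  "motion": "-1 0 0 0.0005 0;-1 0 0 0.001 0;-1 0 0 0.001 0"
}}

```text
clock: 7.17
eef_pos: [544.8, -54.2, 249.6]
tcp_rot: [-3.141, 0.0, 1.648]
contact_force: [-0.2, -1.1, -0.9]
opening: 0.151
```

Call:
{"method": "apply_moves", "body": {
  "motion": "-1 0 0 0.0005 0;-1 0 0 0.001 0;-1 0 0 0.001 0"
}}

```text
clock: 7.42
eef_pos: [545.0, -54.2, 249.3]
tcp_rot: [3.141, 0.0, 1.648]
contact_force: [-1.2, 1.1, 6.5]
opening: 0.148
```

Call:
{"method": "apply_moves", "body": {
  "motion": "-1 0 0 0.0005 0;-1 0 0 0.001 0;-1 0 0 0.001 0"
}}

```text
clock: 7.67
eef_pos: [545.1, -54.2, 249.1]
tcp_rot: [3.141, 0.0, 1.648]
contact_force: [-4.5, -0.3, 15.7]
opening: 0.152
```

Call:
{"method": "apply_moves", "body": {
  "motion": "-1 0 0 -0.0007 0;-1 0 -0.002 -0.0007 0;-1 0 -0.004 -0.0007 0;-1 0 -0.006 -0.0007 0;-1 0 -0.008 -0.0007 0"
}}

```text
clock: 8.08
eef_pos: [538.0, -54.9, 249.3]
tcp_rot: [3.137, 0.001, 1.648]
contact_force: [4.4, -0.0, 5.6]
opening: 0.151
```

Call:
{"method": "apply_moves", "body": {
  "motion": "-1 0 -0.001 0 0;-1 0 -0.002 0 0;-1 0 -0.003 0 0;-1 0 -0.004 0 0"
}}

```text
clock: 8.42
eef_pos: [534.1, -55.2, 249.3]
tcp_rot: [3.137, 0.001, 1.648]
contact_force: [4.2, 0.8, 5.9]
opening: 0.151
```

Call:
{"method": "apply_moves", "body": {
  "motion": "-1 0 -0.001 0 0;-1 0 -0.002 0 0;-1 0 -0.003 0 0;-1 0 -0.004 0 0"
}}

```text
clock: 8.75
eef_pos: [530.1, -55.5, 249.3]
tcp_rot: [3.137, 0.001, 1.648]
contact_force: [3.6, -0.8, 6.1]
opening: 0.148
```

Call:
{"method": "apply_moves", "body": {
  "motion": "-1 0 -0.001 0 0;-1 0 -0.002 0 0;-1 0 -0.003 0 0;-1 0 -0.004 0 0"
}}

```text
clock: 9.08
eef_pos: [526.1, -55.9, 249.3]
tcp_rot: [3.137, 0.001, 1.648]
contact_force: [4.6, -0.3, 6.2]
opening: 0.151
```

Call:
{"method": "apply_moves", "body": {
  "motion": "-1 0 -0.001 0 0;-1 0 -0.002 0 0;-1 0 -0.003 0 0;-1 0 -0.004 0 0"
}}

```text
clock: 9.42
eef_pos: [521.7, -56.1, 249.0]
tcp_rot: [3.139, 0.001, 1.648]
contact_force: [2.1, 0.2, 4.2]
opening: 0.152
```

Call:
{"method": "apply_moves", "body": {
  "motion": "-1 0 -0.001 0 0;-1 0 -0.002 0 0;-1 0 -0.002 0 0"
}}

```text
clock: 9.67
eef_pos: [517.8, -56.1, 247.7]
tcp_rot: [-3.139, -0.0, 1.648]
contact_force: [0.5, -0.5, -1.1]
opening: 0.15
```

Call:
{"method": "apply_moves", "body": {
  "motion": "-1 0 -0.001 0.001 0;-1 0 -0.001 0.002 0;-1 0 -0.001 0.003 0;-1 0 -0.001 0.003 0"
}}

```text
clock: 10.0
eef_pos: [517.7, -56.2, 245.0]
tcp_rot: [-3.141, -0.0, 1.648]
contact_force: [0.2, -0.9, -1.2]
opening: 0.152
```

Call:
{"method": "apply_moves", "body": {
  "motion": "-1 0 0 0.001 0;-1 0 0 0.002 0;-1 0 0 0.003 0;-1 0 0 0.003 0"
}}

```text
clock: 10.33
eef_pos: [517.7, -56.1, 242.2]
tcp_rot: [-3.141, -0.0, 1.648]
contact_force: [-0.5, 1.1, -1.4]
opening: 0.154
```

Call:
{"method": "apply_moves", "body": {
  "motion": "-1 0 0 0.001 0;-1 0 0 0.002 0;-1 0 0 0.003 0;-1 0 0 0.003 0"
}}

```text
clock: 10.67
eef_pos: [517.7, -56.1, 239.1]
tcp_rot: [-3.141, -0.0, 1.648]
contact_force: [-1.2, 1.7, -1.7]
opening: 0.152
```

Well inside, force-free. Carry on towards home (TCP about 225.2).

Call:
{"method": "apply_moves", "body": {
  "motion": "-1 0 0 0.001 0;-1 0 0 0.002 0;-1 0 0 0.003 0;-1 0 0 0.004 0;-1 0 0 0.005 0;-1 0 0 0.005 0"
}}

```text
clock: 11.17
eef_pos: [517.7, -56.2, 234.1]
tcp_rot: [-3.141, -0.0, 1.648]
contact_force: [-1.8, 4.7, 0.9]
opening: 0.151
```

Call:
{"method": "apply_moves", "body": {
  "motion": "-1 0 0 0.001 0;-1 0 0 0.002 0;-1 0 0 0.003 0;-1 0 0 0.004 0;-1 0 0 0.005 0;-1 0 0 0.005 0"
}}

```text
clock: 11.67
eef_pos: [517.7, -56.1, 229.2]
tcp_rot: [-3.141, -0.0, 1.648]
contact_force: [-2.0, 5.8, 0.5]
opening: 0.15
```

Call:
{"method": "apply_moves", "body": {
  "motion": "-1 0.0005 0 0 0;-1 0.0005 0 0.001 0;-1 0.0005 0 0.002 0;-1 0.0005 0 0.003 0;-1 0.0005 0 0.003 0"
}}

```text
clock: 12.08
eef_pos: [517.8, -55.8, 226.1]
tcp_rot: [-3.141, 0.0, 1.648]
contact_force: [-2.4, 3.2, -0.9]
opening: 0.152
```

Call:
{"method": "apply_moves", "body": {
  "motion": "-1 0 0 0.0005 0;-1 0 0 0.001 0;-1 0 0 0.001 0"
}}

```text
clock: 12.33
eef_pos: [517.8, -55.8, 225.5]
tcp_rot: [-3.142, 0.0, 1.648]
contact_force: [-2.9, 3.5, 2.1]
opening: 0.15
```

Call:
{"method": "apply_moves", "body": {
  "motion": "-1 0 0 0.0005 0;-1 0 0 0.001 0;-1 0 0 0.001 0"
}}

```text
clock: 12.58
eef_pos: [517.9, -55.8, 225.2]
tcp_rot: [3.141, 0.0, 1.648]
contact_force: [-5.2, 4.2, 12.8]
opening: 0.152
```

Call:
{"method": "apply_moves", "body": {
  "motion": "-1 0 0 -0.0008 0;-1 0 0 -0.001 0;0 0 0 -0.001 0;0 0 0 -0.001 0;0.5 0 0 -0.001 0;1 0 0 -0.001 0;1 0 0 -0.001 0;1 0 0 -0.001 0"
}}

```text
clock: 13.25
eef_pos: [518.0, -55.8, 225.4]
tcp_rot: [3.141, 0.0, 1.648]
contact_force: [-0.4, 0.3, -0.2]
opening: 0.977
```

Call:
{"method": "apply_moves", "body": {
  "motion": "1 0 0 -0.02 0;1 0 0 -0.04 0;1 0 0 -0.08 0;1 0 0 -0.12 0;1 0 0 -0.12 0;1 0 0 -0.12 0"
}}

```text
clock: 13.75
eef_pos: [518.7, -55.9, 347.9]
tcp_rot: [3.136, 0.001, 1.648]
contact_force: [-0.3, -0.4, 0.8]
opening: 0.999
```

Run:
```python
from rig import r, grab_frame, spotter
import cv2,numpy as np
from h import *
f=grab_frame("scene"); im=f["img"][:,:,::-1]
a=cv2.resize(im[100:220,200:320],None,fx=5,fy=5,interpolation=cv2.INTER_CUBIC)
for z in(35,106): print((proj(f,(517.8,-55.9,z))-[200,100])*5)
for q in["tin","pin"]: print(q,[( [round(v) for v in d["point"]],round(d["conf"],2)) for d in spotter.place_of(q,"scene")[:3]])
cv2.imwrite("pics/a4.png",a)
```

```text
[329.45603306 344.12043316]
[336.15946475 247.58632376]
tin [([804, 2, 0], 0.93), ([636, -51, 37], 0.92), ([829, -141, 0], 0.72)]
pin [([519, -56, 15], 0.43), ([636, -51, 32], 0.35)]
```

View pics/a4.png

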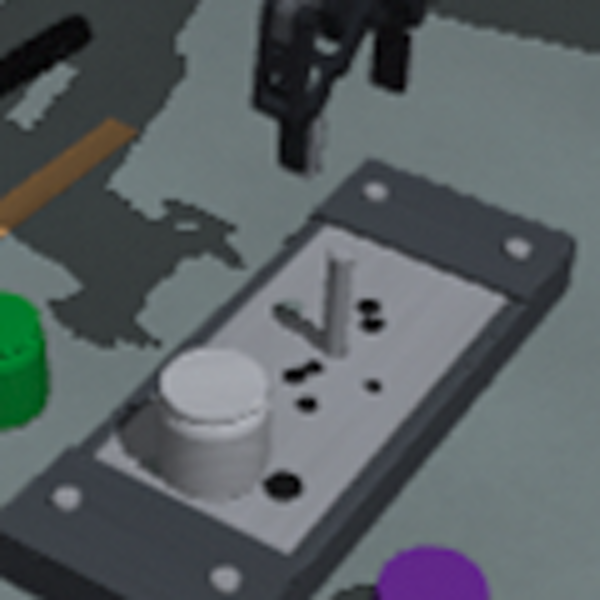

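```bash
python3 mv.py 635.5 -51.7 290 0.0766
```

```text
[-0.0051  0.1182  0.0542  0.5001] [517.2 -55.7 344.2] [-3.1396e+00 -3.0000e-04  1.6477e+00] [-0.67 -0.44 -0.57]
```

Call:
{"method": "apply_moves", "body": {
  "motion": "1 -0.005 0.118 0 0.5;1 -0.005 0.118 0 0.5;1 -0.005 0.118 0 0.5;1 -0.005 0.118 0 0.5;1 -0.005 0.118 0 0.5;1 -0.005 0.118 0 0.5;1 -0.005 0.118 0 0.5;1 -0.005 0.118 0 0.5;1 -0.005 0.118 0 0.5;1 -0.005 0.118 0 0.5;1 -0.005 0.118 0 0.5;1 -0.005 0.118 0 0.5;1 -0.005 0.118 0 0.5;1 -0.005 0.118 0 0.5;1 -0.005 0.118 0.03 0.5;1 -0.005 0.118 0.054 0.5;1 -0.005 0.118 0.054 0.5;1 -0.005 0.118 0.054 0.5"
}}

```text
clock: 15.4
eef_pos: [635.1, -51.6, 289.4]
tcp_rot: [-3.141, 0.005, 0.079]
contact_force: [-0.2, -0.2, 1.1]
opening: 0.999
```

```bash
python3 mv.py 635.5 -51.7 227 0.0766;python3 - <<'E'
from rig import r, grab_frame, spotter
import cv2,numpy as np
from h import *
f=grab_frame("scene"); im=f["img"][:,:,::-1]
a=cv2.resize(im[100:220,200:320],None,fx=5,fy=5,interpolation=cv2.INTER_CUBIC)
s=r.sense(); p=s["eef_pos"]; print(s["qpos"])
for z in(35,95): print((proj(f,(635.5,-51.7,z))-[200,100])*5)
cv2.imwrite("pics/a5.png",a)
E
```

```text
[0.0004 0.0001 0.0624 0.0007] [635.1 -51.6 289.4] [-3.1409  0.0046  0.0788] [-0.18 -0.25  1.06]
[-8.34739824e-02  4.93568909e-01  1.69495582e+00 -1.09837151e-05
  9.54739932e-01  1.40901710e+00]
[209.29516012 461.08837626]
[209.84389222 379.47717711]
```

View pics/a5.png

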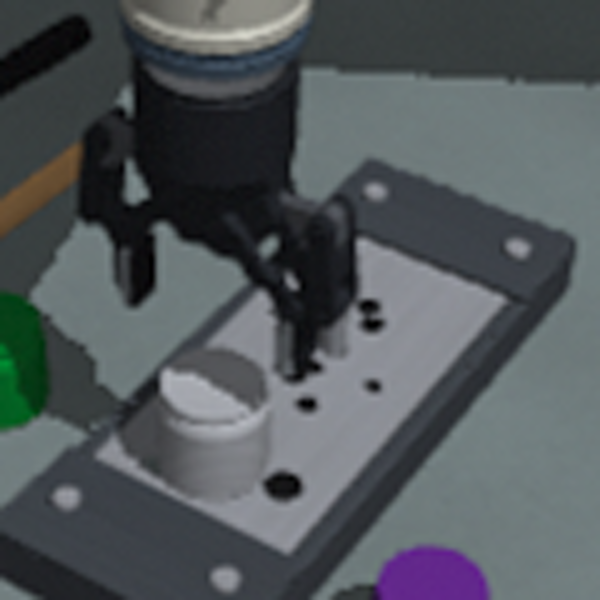

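Call:
{"method": "apply_moves", "body": {
  "motion": "1 0 0 0.03 0;1 0 0 0.05 0;1 0 0 0.06 0;1 0 0 0.06 0;1 0 0 0.06 0",
  "squeeze": 20
}}

```text
clock: 15.87
eef_pos: [636.3, -51.7, 232.3]
tcp_rot: [3.141, -0.001, 0.077]
contact_force: [0.7, -1.1, 0.4]
opening: 0.998
```

Call:
{"method": "apply_moves", "body": {
  "motion": "0.6 0 0 0 0;0.5 0 0 0 0;0.4 0 0 0 0;0.3 0 0 0 0;0.2 0 0 0 0;0.2 0 0 0 0;0.2 0 0 0 0;0.2 0 0 0 0",
  "squeeze": 20
}}

```text
clock: 16.53
eef_pos: [636.5, -51.6, 233.2]
tcp_rot: [3.141, -0.002, 0.077]
contact_force: [-1.6, 0.3, 7.6]
opening: 0.694
```

Call:
{"method": "apply_moves", "body": {
  "motion": "0.2 0 0 -0.0007 0;0.2 -0.003 0 -0.0007 0;0.2 -0.007 0 -0.0007 0;0.2 -0.012 0 -0.0007 0;0.2 -0.018 0 -0.0007 0;0.2 -0.024 0 -0.0007 0;0.2 -0.03 0 -0.0007 0;0.2 -0.03 0 -0.0007 0"
}}

```text
clock: 17.2
eef_pos: [605.9, -54.1, 233.2]
tcp_rot: [3.141, -0.003, 0.077]
contact_force: [4.0, 1.0, 5.3]
opening: 0.695
```

Call:
{"method": "apply_moves", "body": {
  "motion": "0.2 -0.004 0 0 0;0.2 -0.009 0 0 0;0.2 -0.015 0 0 0;0.2 -0.021 0 0 0;0.2 -0.027 0 0 0;0.2 -0.032 0 0 0;0.2 -0.036 0 0 0;0.2 -0.038 0 0 0;0.2 -0.04 0 0 0;0.2 -0.04 0 0 0"
}}

```text
clock: 18.03
eef_pos: [566.6, -57.2, 233.2]
tcp_rot: [3.141, -0.004, 0.077]
contact_force: [5.4, 0.8, 6.7]
opening: 0.695
```

Run:
```python
from rig import r, grab_frame, spotter
import cv2,numpy as np
from h import *
f=grab_frame("scene"); im=f["img"][:,:,::-1]
a=cv2.resize(im[100:220,200:320],None,fx=5,fy=5,interpolation=cv2.INTER_CUBIC)
s=r.sense(); p=s["eef_pos"]; print(p)
for z in(35,95): print((proj(f,(p[0],p[1],z))-[200,100])*5)
for q in["tin","pin"]: print(q,[( [round(v) for v in d["point"]],round(d["conf"],2)) for d in spotter.place_of(q,"scene")[:4]])
cv2.imwrite("pics/a6.png",a)
```

```text
[566.6973826  -57.18308194 233.18119188]
[277.20266913 388.48169201]
[280.69720595 307.19443677]
tin [([655, 99, -2], 0.98), ([642, -203, 1], 0.97), ([566, -56, 35], 0.84), ([826, -141, 3], 0.79)]
pin []
```

View pics/a6.png

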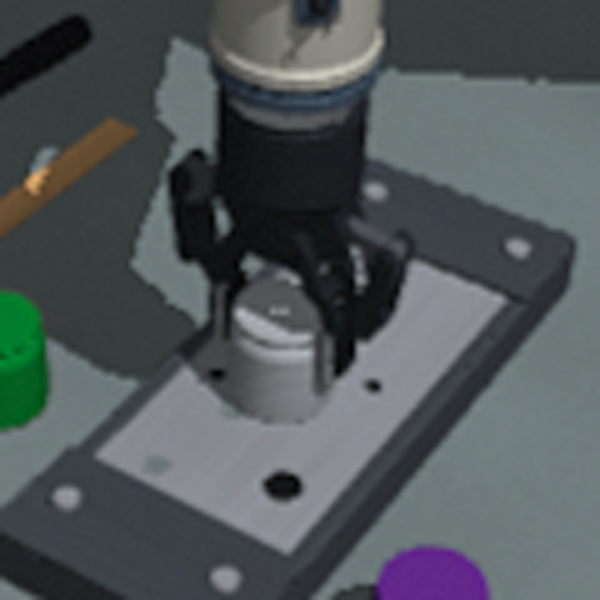

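Call:
{"method": "apply_moves", "body": {
  "motion": "0.2 -0.002 0 0 0;0.2 -0.004 0 0 0;0.2 -0.005 0 0 0;0.2 -0.006 0 0 0;0.2 -0.006 0 0 0"
}}

```text
clock: 18.6
eef_pos: [561.1, -57.6, 233.4]
tcp_rot: [3.141, -0.005, 0.077]
contact_force: [6.0, 0.9, 9.0]
opening: 0.695
```

Call:
{"method": "apply_moves", "body": {
  "motion": "0.2 -0.0005 0 0 0;0.2 -0.001 0 0 0;0.2 -0.0015 0 0 0;0.2 -0.002 0 0 0;0.2 -0.002 0 0 0"
}}

```text
clock: 19.02
eef_pos: [559.1, -57.8, 233.3]
tcp_rot: [3.141, -0.004, 0.077]
contact_force: [5.6, 1.1, 8.8]
opening: 0.695
```

Call:
{"method": "apply_moves", "body": {
  "motion": "0.2 -0.0005 0 0 0;0.2 -0.001 0 0 0;0.2 -0.001 0 0 0"
}}

```text
clock: 19.27
eef_pos: [558.4, -57.8, 233.5]
tcp_rot: [3.141, -0.005, 0.077]
contact_force: [7.6, 1.0, 8.7]
opening: 0.693
```

Call:
{"method": "apply_moves", "body": {
  "motion": "0.2 -0.0005 0 0 0;0.2 -0.001 0 0 0;0.2 -0.001 0 0 0"
}}

```text
clock: 19.52
eef_pos: [557.3, -57.9, 233.4]
tcp_rot: [3.141, -0.005, 0.077]
contact_force: [7.8, 1.1, 9.1]
opening: 0.69
```

Call:
{"method": "apply_moves", "body": {
  "motion": "0.2 -0.0005 0 0 0;0.2 -0.001 0 0 0;0.2 -0.001 0 0 0"
}}

```text
clock: 19.77
eef_pos: [556.2, -58.0, 233.4]
tcp_rot: [3.141, -0.005, 0.077]
contact_force: [6.9, 1.3, 9.0]
opening: 0.691
```

Call:
{"method": "apply_moves", "body": {
  "motion": "0.2 -0.0005 0 0 0;0.2 -0.001 0 0 0;0.2 -0.001 0 0 0"
}}

```text
clock: 20.02
eef_pos: [555.2, -58.1, 233.3]
tcp_rot: [3.141, -0.004, 0.077]
contact_force: [6.5, 0.6, 9.0]
opening: 0.693
```

Call:
{"method": "apply_moves", "body": {
  "motion": "0.2 -0.0005 0 0 0;0.2 -0.001 0 0 0;0.2 -0.001 0 0 0"
}}

```text
clock: 20.27
eef_pos: [554.3, -58.2, 233.4]
tcp_rot: [3.141, -0.005, 0.077]
contact_force: [7.0, 0.9, 8.9]
opening: 0.697
```

Call:
{"method": "apply_moves", "body": {
  "motion": "0.2 0 0 0 0;0.2 0 0 0 0"
}}

```text
clock: 20.43
eef_pos: [554.3, -58.2, 233.4]
tcp_rot: [3.141, -0.005, 0.077]
contact_force: [7.1, 0.7, 9.2]
opening: 0.694
```

Run:
```python
from rig import r, grab_frame, spotter
import cv2,numpy as np
from h import *
f=grab_frame("scene"); im=f["img"][:,:,::-1]
a=cv2.resize(im[130:200,230:300],None,fx=8,fy=8,interpolation=cv2.INTER_CUBIC)
s=r.sense(); p=s["eef_pos"]; print(p)
for q in["tin","pin"]: print(q,[( [round(v) for v in d["point"]],round(d["conf"],2)) for d in spotter.place_of(q,"scene")[:4]])
cv2.imwrite("pics/a7.png",a)
for z in(35,95): print(z,(proj(f,(555,-53.5,z))-[230,130])*8)
```

```text
[554.26566173 -58.13288757 233.36994026]
tin [([639, -204, 1], 0.98), ([806, 4, 2], 0.85), ([554, -58, 34], 0.83), ([652, 98, 1], 0.7)]
pin []
35 [231.62728615 368.28759481]
95 [238.41146818 238.33506407]
```

View pics/a7.png

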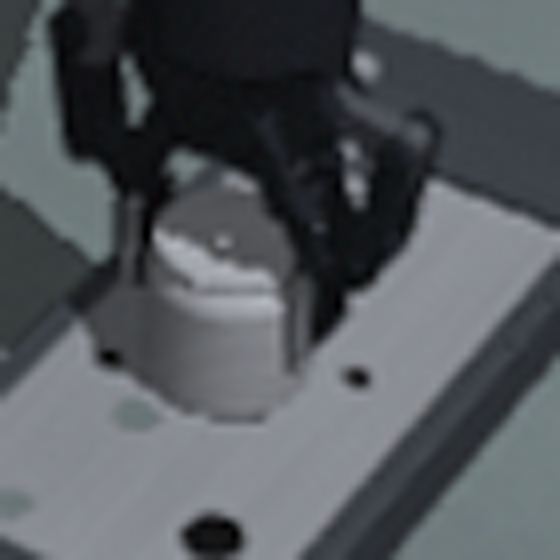

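Call:
{"method": "apply_moves", "body": {
  "motion": "0.2 -0.0005 0 0 0;0.2 -0.001 0 0 0;0.2 -0.001 0 0 0"
}}

```text
clock: 20.83
eef_pos: [553.5, -58.2, 233.5]
tcp_rot: [3.141, -0.005, 0.077]
contact_force: [8.5, 1.2, 8.5]
opening: 0.688
```

Call:
{"method": "apply_moves", "body": {
  "motion": "0.2 -0.0005 0 0 0;0.2 -0.001 0 0 0;0.2 -0.001 0 0 0"
}}

```text
clock: 21.08
eef_pos: [552.8, -58.3, 233.7]
tcp_rot: [3.141, -0.006, 0.077]
contact_force: [8.8, 1.0, 8.6]
opening: 0.696
```

Call:
{"method": "apply_moves", "body": {
  "motion": "0.5 0 0 0 0;1 0 0 0 0;1 0 0 0 0;1 0 0 0 0;1 0 0 0 0;1 0 0 -0.02 0;1 0 0 -0.05 0;1 0 0 -0.09 0;1 0 0 -0.13 0;1 0 0 -0.16 0;1 0 0 -0.16 0;1 0.1 0 -0.16 0;1 0.14 0 -0.16 0;1 0.14 0 -0.16 0;1 0.14 0 -0.16 0;1 0.14 0 -0.16 0"
}}

```text
clock: 22.42
eef_pos: [693.3, -47.1, 390.4]
tcp_rot: [-3.142, -0.0, 0.077]
contact_force: [-1.1, -0.8, 0.6]
opening: 1.003
```

Run:
```python
from rig import r, grab_frame, spotter
import cv2,numpy as np
from h import *
f=grab_frame("scene"); im=f["img"][:,:,::-1]
a=cv2.resize(im[130:200,230:300],None,fx=8,fy=8,interpolation=cv2.INTER_CUBIC)
for q in["tin","pin"]: print(q,[( np.round(d["point"],1),round(d["conf"],2)) for d in spotter.place_of(q,"scene")[:4]])
g=grab_frame("top"); 
for q in["tin","pin"]: print(q,[( np.round(d["point"],1),round(d["conf"],2)) for d in spotter.place_of(q,"top")[:4]])
b=cv2.resize(g["img"][190:260,250:280,::-1],None,fx=8,fy=8,interpolation=cv2.INTER_CUBIC)
cv2.imwrite("pics/a8.png",np.hstack([a,b])); print((proj(g,(517.8,-55.9,106))-[250,190])*8+[560,0])
print(r.sense()["contact_force"])
```

```text
tin [(array([553.4, -60. ,  36.9]), 0.94), (array([ 642.9, -203.7,   -1.6]), 0.94), (array([653.6,  99.1,   1.2]), 0.93), (array([ 827.8, -142.5,    2.7]), 0.89)]
pin []
tin [(array([651.7, 101.4,  -3.1]), 0.78), (array([ 641.7, -202.8,    0.8]), 0.77)]
pin [(array([7.207e+02, 3.524e+02, 1.000e-01]), 0.33)]
[692.89596428 293.77197165]
[-0.54020445  0.3607775   0.42278699]
```

View pics/a8.png

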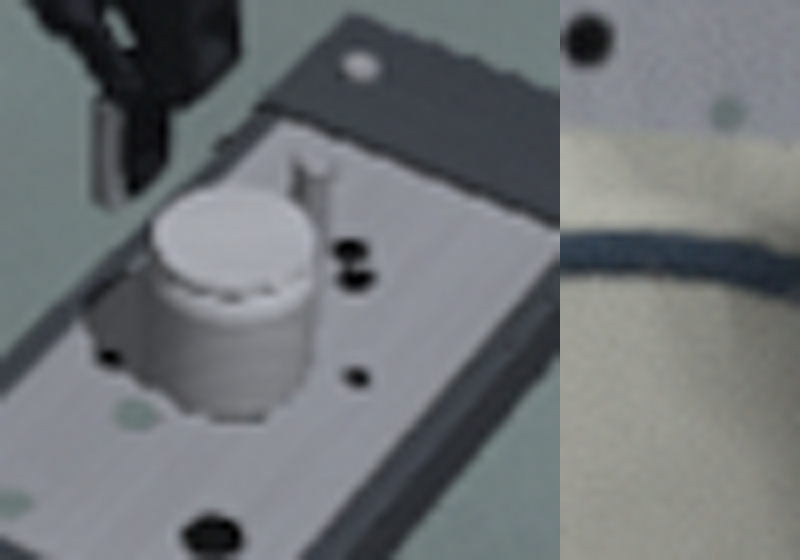

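Call:
{"method": "apply_moves", "body": {
  "motion": "1 0 -0.35 0 0;1 0 -0.35 0 0;1 0 -0.35 0 0;1 0 -0.35 0 0;1 0 -0.35 0 0;1 0 -0.35 0 0;1 0 -0.35 0 0;1 0 -0.35 0 0;1 0 -0.35 0 0;1 0 -0.35 0 0;1 0 -0.35 0 0;1 0 -0.35 0 0"
}}

```text
clock: 23.72
eef_pos: [663.6, 300.3, 392.2]
tcp_rot: [3.141, 0.0, 0.077]
contact_force: [0.3, -0.7, -0.3]
opening: 1.001
```

Run:
```python
from rig import r, grab_frame, spotter
import cv2,numpy as np
from h import *
g=grab_frame("top"); 
for q in["tin","pin"]: print(q,[( np.round(d["point"],1),round(d["conf"],2)) for d in spotter.place_of(q,"top")[:4]])
b=cv2.resize(g["img"][185:245,240:300,::-1],None,fx=10,fy=10,interpolation=cv2.INTER_CUBIC)
cv2.imwrite("pics/a9.png",b); print((proj(g,(517.8,-55.9,106))-[240,185])*10,(proj(g,(554.7,-58,95))-[240,185])*10)
print(r.sense()["contact_force"],r.sense()["clock"])
```

```text
tin [(array([ 8.075e+02,  2.400e+00, -8.000e-01]), 0.84), (array([ 639.8, -204.2,   -0.7]), 0.75), (array([ 6.527e+02,  1.009e+02, -1.000e-01]), 0.75), (array([ 8.287e+02, -1.448e+02,  4.000e-01]), 0.66)]
pin [(array([ 7.236e+02,  3.481e+02, -6.000e-01]), 0.54), (array([519.9, -53.2,  12.3]), 0.41)]
[266.11995535 417.21496457] [271.25989016 300.20217701]
[ 0.16574948 -0.5269243  -0.27335128] 23.8667
```

View pics/a9.png

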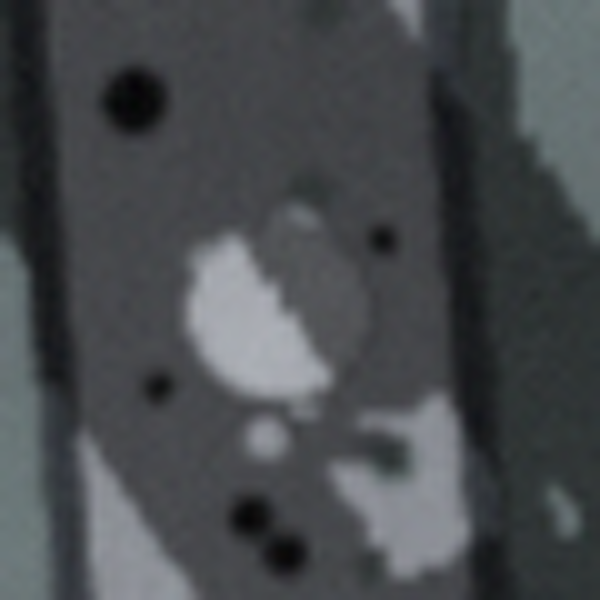

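Call:
{"method": "apply_moves", "body": {
  "motion": "1 -0.21 0.63 0 0;1 -0.21 0.63 0 0;1 -0.21 0.63 0 0;1 -0.21 0.63 0 0;1 -0.21 0.63 0 0;1 -0.21 0.63 0 0;1 -0.21 0.63 0 0;1 -0.21 0.63 0 0;1 -0.21 0.63 0 0;1 -0.21 0.63 0 0;1 -0.21 0.63 0 0;1 -0.21 0.63 0 0;1 -0.21 0.63 0 0;1 -0.21 0.63 0 0;1 -0.21 0.63 0 0;1 -0.21 0.63 0 0;1 -0.21 0.63 0 0;1 -0.21 0.63 0 0;1 -0.21 0.63 0 0;1 -0.21 0.63 0 0"
}}

```text
clock: 25.53
eef_pos: [502.7, -342.1, 392.1]
tcp_rot: [-3.141, 0.0, 0.077]
contact_force: [-0.6, 0.7, -0.4]
opening: 0.997
```

Run:
```python
from rig import r, grab_frame, spotter
import cv2,numpy as np
from h import *
g=grab_frame("top"); np.save("top2.npy",g,allow_pickle=True)
for q in["tin","pin"]: print(q,[( np.round(d["point"],1),round(d["conf"],2)) for d in spotter.place_of(q,"top")[:5]])
b=cv2.resize(g["img"][185:245,240:300,::-1],None,fx=10,fy=10,interpolation=cv2.INTER_CUBIC)
cv2.imwrite("pics/a10.png",b)
f=grab_frame("scene"); 
for q in["tin","pin"]: print(q,[( np.round(d["point"],1),round(d["conf"],2)) for d in spotter.place_of(q,"scene")[:5]])
cv2.imwrite("pics/a11.png",cv2.resize(f["img"][130:200,230:300,::-1],None,fx=8,fy=8,interpolation=cv2.INTER_CUBIC))
print(r.sense()["clock"],r.sense()["eef_pos"])
```

```text
tin [(array([655. ,  98. ,  -3.8]), 0.76), (array([ 6.392e+02, -2.038e+02,  3.000e-01]), 0.7), (array([557.5, -61.1,  31.3]), 0.57), (array([520. , -52.9,  14.3]), 0.55), (array([ 826.6, -144.1,    4.1]), 0.54)]
pin [(array([517.2, -55.4,  12.1]), 0.39)]
tin [(array([652.2,  97.5,   2.5]), 0.87), (array([ 644.2, -206.5,    1.4]), 0.82), (array([ 826.1, -141.7,    1. ]), 0.72), (array([ 8.054e+02, -5.000e-01,  3.200e+00]), 0.59), (array([551.2, -59.3,  35.3]), 0.56)]
pin []
25.8333 [ 503.19495885 -342.0069411   392.19171202]
```

View pics/a10.png

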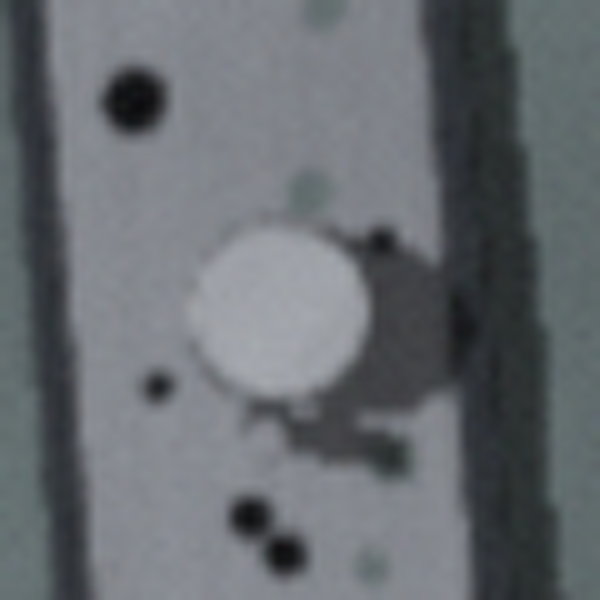

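View pics/a11.png

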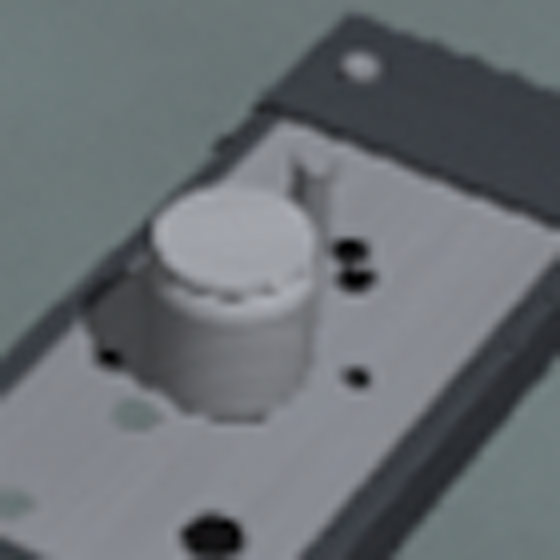

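Run:
```python
import numpy as np,cv2
from h import *
f=np.load("top2.npy",allow_pickle=True).item()
b=lambda u,v,z: back(f,((u+.5)/10-.5+240,(v+.5)/10-.5+185),z)[:2]
t=b(280,310,95);p=b(265,437,106);print(t,p,np.linalg.norm(t-p))
# stand frame check with stand centre/yaw
y=-3.065
for q in(t,p,[517.8,-55.9],[553,-58.3]):
    d=np.array(q)-[544.5,-54];print(d@[np.cos(y),np.sin(y)],d@[-np.sin(y),np.cos(y)])
```

```text
[553.01843504 -59.32615192] [513.04252945 -54.10618066] 40.31527164878314
-8.085915473073202 5.962348600452223
31.373368764545724 -2.3011866944428507
26.767105174616646 -0.14859532635065922
-8.146053351240388 4.937794527797326
```

Call:
{"method": "apply_moves", "body": {
  "motion": "-1 0.158 -0.278 0 0;-1 0.158 -0.278 0 0;-1 0.158 -0.278 0 0;-1 0.158 -0.278 0 0;-1 0.158 -0.278 0 0;-1 0.158 -0.278 0 0;-1 0.158 -0.278 0 0;-1 0.158 -0.278 0 0;-1 0.158 -0.278 0 0;-1 0.158 -0.278 0 0;-1 0.158 -0.278 0 0;-1 0.158 -0.278 0.04 0;-1 0.158 -0.278 0.08 0;-1 0.158 -0.278 0.12 0;-1 0.158 -0.278 0.15 0;-1 0.158 -0.278 0.162 0;-1 0.158 -0.278 0.162 0;-1 0.158 -0.278 0.162 0",
  "squeeze": 20
}}

```text
clock: 27.33
eef_pos: [639.2, -54.4, 230.8]
tcp_rot: [3.141, -0.0, 0.076]
contact_force: [-0.5, -0.3, 0.2]
opening: 0.002
```

```bash
python3 mv.py 602 -56 228 0.0766
```

```text
[-0.0372 -0.0012  0.0028 -0.0002] [639.2 -54.4 230.8] [ 3.1415e+00 -1.0000e-04  7.5900e-02] [-0.5  -0.26  0.21]
```

Call:
{"method": "apply_moves", "body": {
  "motion": "-1 -0.01 0 0 0;-1 -0.02 0 0 0;-1 -0.028 0 0 0;-1 -0.034 0 0 0;-1 -0.036 0 0 0;-1 -0.036 0 0 0"
}}

```text
clock: 27.83
eef_pos: [602.5, -56.2, 230.7]
tcp_rot: [3.142, -0.0, 0.077]
contact_force: [0.6, -0.2, 0.1]
opening: 0.003
```

Call:
{"method": "apply_moves", "body": {
  "motion": "-1 -0.001 0 0 0;-1 -0.002 0 0 0;-1 -0.003 0 0 0;-1 -0.004 0 0 0;-1 -0.005 0 0 0;-1 -0.005 0 0 0"
}}

```text
clock: 28.33
eef_pos: [598.0, -56.6, 229.9]
tcp_rot: [-3.142, 0.0, 0.077]
contact_force: [-0.0, 0.3, 0.6]
opening: -0.002
```

Call:
{"method": "apply_moves", "body": {
  "motion": "-1 -0.0005 0 0 0;-1 -0.001 0 0 0;-1 -0.0015 0 0 0;-1 -0.002 0 0 0;-1 -0.002 0 0 0"
}}

```text
clock: 28.75
eef_pos: [596.0, -56.8, 230.1]
tcp_rot: [3.142, 0.0, 0.077]
contact_force: [0.1, 0.6, -0.0]
opening: 0.003
```

Call:
{"method": "apply_moves", "body": {
  "motion": "-1 -0.0005 0 0 0;-1 -0.001 0 0 0;-1 -0.001 0 0 0"
}}

```text
clock: 29.0
eef_pos: [595.0, -56.8, 230.1]
tcp_rot: [-3.142, 0.0, 0.077]
contact_force: [1.0, 0.1, -0.2]
opening: 0.002
```

Call:
{"method": "apply_moves", "body": {
  "motion": "-1 -0.0005 0 0 0;-1 -0.001 0 0 0;-1 -0.001 0 0 0"
}}

```text
clock: 29.25
eef_pos: [594.2, -56.9, 230.1]
tcp_rot: [3.142, -0.0, 0.077]
contact_force: [-0.8, 0.4, -0.5]
opening: 0.003
```

Call:
{"method": "apply_moves", "body": {
  "motion": "-1 -0.0005 0 0 0;-1 -0.001 0 0 0;-1 -0.001 0 0 0"
}}

```text
clock: 29.5
eef_pos: [593.5, -57.0, 230.3]
tcp_rot: [3.141, -0.001, 0.077]
contact_force: [2.4, -0.1, -0.6]
opening: 0.001
```

Call:
{"method": "apply_moves", "body": {
  "motion": "-1 -0.0005 0 0 0;-1 -0.001 0 0 0;-1 -0.001 0 0 0"
}}

```text
clock: 29.75
eef_pos: [592.9, -57.1, 230.6]
tcp_rot: [3.141, -0.002, 0.077]
contact_force: [4.2, 0.4, 0.3]
opening: 0.002
```

Call:
{"method": "apply_moves", "body": {
  "motion": "-1 -0.0005 0 0 0;-1 -0.001 0 0 0;-1 -0.001 0 0 0"
}}

```text
clock: 30.0
eef_pos: [592.4, -57.2, 230.9]
tcp_rot: [3.141, -0.004, 0.077]
contact_force: [7.4, -0.4, 1.4]
opening: -0.001
```

Call:
{"method": "apply_moves", "body": {
  "motion": "-1 0.005 0 0 0;-1 0.02 0 0 0;-1 0.04 0 0 0;-1 0.04 0 -0.04 0;-1 0.04 0 -0.08 0;-1 0.04 0 -0.12 0;-1 0.04 0 -0.16 0;-1 0.04 -0.04 -0.16 0;-1 0 0.08 -0.16 0;-1 0 0.12 -0.16 0;-1 0 0.16 -0.16 0;-1 0 0.2 -0.16 0;-1 0 0.24 -0.16 0;-1 0 0.28 -0.16 0;-1 0 0.28 -0.16 0;-1 0 0.28 -0.16 0;-1 0 0.28 -0.16 0;-1 0 0.28 -0.16 0"
}}

```text
clock: 31.5
eef_pos: [611.8, -337.9, 388.9]
tcp_rot: [-3.14, 0.002, 0.074]
contact_force: [-0.3, -0.2, 0.4]
opening: 0.001
```

Run:
```python
from rig import r, grab_frame, spotter
import cv2,numpy as np
from h import *
g=grab_frame("top"); np.save("top3.npy",g,allow_pickle=True)
b=cv2.resize(g["img"][185:245,240:280,::-1],None,fx=10,fy=10,interpolation=cv2.INTER_CUBIC)
f=grab_frame("scene"); 
a=cv2.resize(f["img"][130:190,240:280,::-1],None,fx=10,fy=10,interpolation=cv2.INTER_CUBIC)
for c in("top","scene"):
  for q in["tin","pin","plug"]: print(q,[( np.round(d["point"],1),round(d["conf"],2)) for d in spotter.place_of(q,c)[:5]])
cv2.imwrite("pics/a12.png",np.hstack([b,a])); cv2.imwrite("pics/a13.png",g["img"][:,:,::-1])
s=r.sense();print(s["clock"],s["eef_pos"],s["contact_force"],s["qvel"].round(3))
```

```text
tin [(array([ 639.9, -203.5,    2.2]), 0.86), (array([653.4, 100.4,  -2. ]), 0.73), (array([556.3, -62.3,  31.4]), 0.56), (array([806.,   4.,  -5.]), 0.56), (array([ 830.9, -143.9,    3.9]), 0.51)]
pin []
plug [(array([ 4.970e+02, -3.217e+02, -3.000e-01]), 0.54), (array([488.4, 364.6,  14.2]), 0.53)]
tin [(array([ 6.410e+02, -2.059e+02,  2.000e-01]), 0.8), (array([ 6.548e+02,  9.770e+01, -6.000e-01]), 0.8), (array([804.4,   1.6,  -1.6]), 0.78), (array([554.4, -61.3,  36.4]), 0.67), (array([ 8.242e+02, -1.429e+02, -6.000e-01]), 0.55)]
pin [(array([450.3, 365.9,  -3.9]), 0.65)]
plug [(array([488.8, 370.3,  13.2]), 0.56)]
31.9 [ 612.88229519 -335.29856097  390.29989497] [ 0.66287274 -0.15551121 -0.42826843] [-0.004  0.002 -0.003 -0.002 -0.002  0.001]
```

View pics/a12.png

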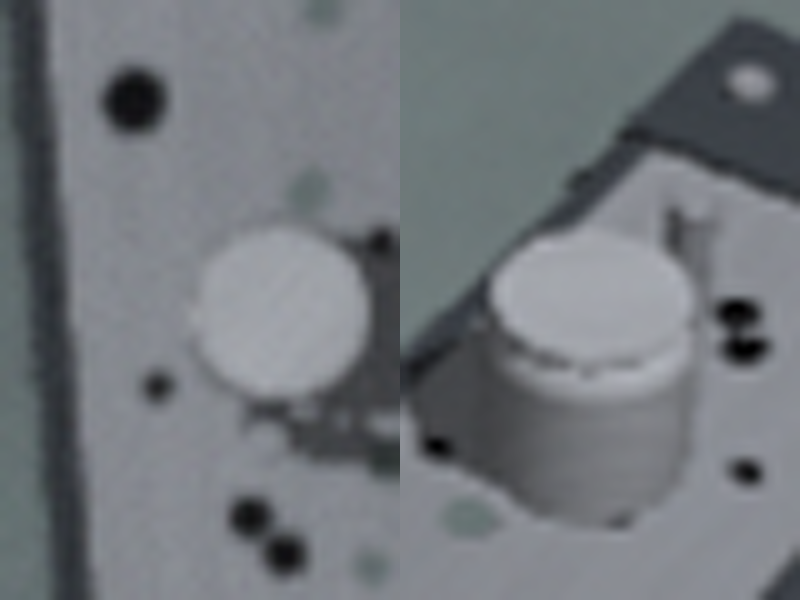

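View pics/a13.png

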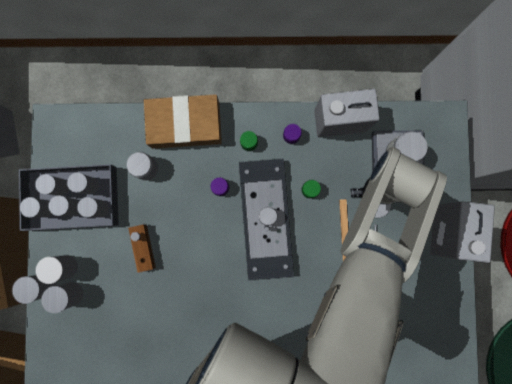

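Run:
```python
from rig import r
print(r.sign_off())
```

```text
the job is handed in; nothing more can be done
None
```

The pin is fully home in its hole, the tin stands against it, and the job is handed in at about 32 s. No verdict is reported.

**Pin:** I took it from the rack, set it down on the plate at about x = 0 and slid it along the middle line with about 6 N (15.7 N at most, just after touchdown). It dropped in at about stand x = 27 mm. It bottomed with 12.8 N about 24 mm below the plate's top, judging by the tool height.

**Tin:** I slid it along the plate in a light grip until it seemed to meet the pin, then let go. Contact during that slide was hard to read because plate friction hid it. I then pushed lightly with shut fingers from behind: the force rose to 7.4 N with hardly any movement, so the tin is against the pin. I backed off and moved clear.

**Last checks:**
- **Still in place:** the final pictures show the tin upright and at most 1 mm from where it stood before the push. The pin is still standing and the gripper is well clear. The overview shows nothing else visibly moved, but the arm hid the lid and screwdriver area, so those are not fully checked.
- **Tin to pin distance:** this was measured before the push. The tool positions gave about 35 mm, where touching is 37 mm. The top camera gave 40 mm to the pin's top, close to the 41 mm limit. I read the difference as the pin leaning slightly away in its hole, by about 0.05 rad, which is within the 0.12 rad allowed.
- **Pin detection:** the trained network did not find the pin in the last pictures, so its presence rests on my reading of the image.

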